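Wedge the rocking trap cradle

TASK

The blue cradle that holds the float trap see-saws on its pivot. Without grasping or lifting anything, push the red wedge along the bench with the fingertips, thin edge first, under the cradle's raised end until the cradle stops rocking, then press down firmly on the yellow pad to prove that it no longer gives (push the wedge farther in and press again if it does). Leave the wedge tight in place and the rings, elbow and sight-glass housing where they are.

Things in the scene. Friction and masses are not known exactly. Their poses are not given: they have to be found in the camera images.
- stand: Fixed grey pivot stand under the cradle, on a dark bedplate. Origin straight below the pivot, 8 to 14 mm above the bench (shims vary). +z up, +y level from the pivot to the cradle's raised end, +x along the pivot pin. The wedge goes in along -y. Cradle: 128 mm wide (x), 220 mm long (y), deck 45 to 65 mm above the bench; trap and clamp, up to 80 mm above the deck, stand on it at y < 25 mm.
- cradle (a joint): Rock of the cradle about the stand's x axis, rad: 0 = at rest on a stop, the +y end raised 3.4 degrees; grows as that end goes down, to 0.12 at the other stop. Unwedged, 3 to 6 N down on the yellow pad rocks it all the way (10 mm at the pad) and it falls back when let go. Well wedged, it stays under 0.01 when pressed with 10 to 20 N.
- pad_top (a point): Centre of the top face of the yellow press pad, 80 mm (along the pivot) by 40 mm (y), 4 mm proud of the deck's raised end, where the test press is made (10 N or more, kept up for half a second). 61 to 67 mm above the bench at rest and 84 mm from the pivot towards the raised end; it goes down with the cradle.
- foot_rail (a point): Centre of the round steel foot rail (14 mm diameter, 120 mm long, along the stand's x) under the raised end, about 104 mm from the pivot. The wedge goes under it. The gap between its underside and the bench is 15 to 22 mm at rest and differs from run to run.
- wedge: Loose red wedge flat on the bench, 0.08 to 0.17 kg, 90 mm long (its y), 50 mm wide (x), rising evenly from 6 mm at the toe (-y end) to 32 mm at the heel (+y end). Origin: centre of its underside. Starts outside the raised end, toe towards the cradle. Tight with its toe 25 to 60 mm past the rail's centre line: it slides with 1 to 3 N, then jams and the push climbs quickly above 6 N.
- wedge_toe (a point): Middle of the toe's lower edge, at wedge y = -45 mm, on the bench.
- wedge_heel (a point): Centre of the upright flat heel face (50 mm wide, 32 mm tall), at wedge y = +45 mm, 16 mm above the bench. Push here.
- wedge_slope (a point): Middle of the sloping top face, 19 mm above the bench; its z is the face's outward normal.
- sight_glass: Bronze sight-glass housing, a flanged spool 60 mm across and 66 mm tall standing upright. Origin: centre of its underside. Leave it alone.
- elbow: Short galvanized 90-degree pipe elbow lying flat, arms 48 mm long along its +x and +y, 42 mm tall. Origin: under the corner of the bend. Leave it alone.
- ring_a: Copper sealing ring lying flat, 48 mm across, 5 mm thick. Origin: centre of its underside. Leave it alone.
- ring_b: Second copper sealing ring, same as the first. Leave it alone.
Not all that is in view belongs to the job. There is more than one size of the wedge; the one meant has the size given above.

How it is judged:
On the way, in this order (a step that is already met when the one before it is completed fails the run):
1. the wedge's toe is at least 18 mm past the foot rail, under the raised end (y of wedge_toe in the frame of stand below 0.088 m and x of wedge_toe in the frame of stand between -0.045 and 0.045 m), for 0.1 s.
2. the fingers press the yellow pad with more than 6 N and the wedged cradle gives less than 0.025 rad (all of step 1 and value of joint cradle below 0.025 rad and contact force between the fingers and press_pad above 6 N), for 0.2 s.
At the end, for the whole second after the job is handed in: The wedge lies flat on the bench (tilt under 0.08 rad) with its toe at least 18 mm past the foot rail and within 45 mm of the middle of the raised end, its slope within 5 mm of touching the rail; the cradle stands within 0.025 rad of rest; all is still (all of step 1 and value of joint cradle below 0.025 rad and z of foot_rail in the frame of wedge_slope below 0.012 m and angle between wedge's own z axis and vertical below 0.08 rad and height (world z) of wedge below 0.005 m and linear speed of wedge below 0.01 m/s).
It fails at once if the wedge is lifted or tipped (height (world z) of wedge above 0.012 m or angle between wedge's own z axis and vertical above 0.3 rad).
It fails at once if the sight glass is moved more than 20 mm or lifted (distance of sight_glass from where it was at the start of the episode above 0.02 m).
It fails at once if the elbow is moved more than 20 mm or lifted (distance of elbow from where it was at the start of the episode above 0.02 m).
It fails at once if the ring a is moved more than 20 mm or lifted (distance of ring_a from where it was at the start of the episode above 0.02 m).
It fails at once if the ring b is moved more than 20 mm or lifted (distance of ring_b from where it was at the start of the episode above 0.02 m).
It also fails if it takes over 48 s, if anything falls off the work surface, if the arm or the gripper's body presses on something with over 40 N, if the wrist force passes 120 N, or if a joint passes its speed limit or range.

ROBOT

A 6-joint arm with a two-finger parallel gripper is mounted at the origin on the work surface. World frame = base frame: x ahead of the robot, y to its left, z up, the work surface at z = 0. Lengths are in m, angles in rad, forces in N, time in s.
With the tool pointing down it reaches from about 0.425 to 0.925 m from the base axis. Payload 12.5 kg.
Tool frame: the origin (TCP) lies at the very end of the fingers, on their centre line; the grasp point (between the pads) lies 19 mm behind it (bot.pinch_z is the distance from the TCP to the grasp point, in m); z points along the fingers, x is the direction in which the jaws open and shut, and the axes are right-handed (so a half turn about z gives the same grasp; the last joint's range is limited). The gripper opens to 85 mm and grips with 20 to 120 N. Pads are 22 mm wide; open, the fingers measure 114 mm over their backs; the gripper's body (76 mm by 85 mm) begins 54 mm behind the grasp point. The pads swing forward as they close: fully open they stand 13 mm farther back than shut.
Start: joints at [-1.215, 0.491, 1.559, -0, 1.092, -0.106], TCP at [0.278, -0.56, 0.231] pointing down, gripper open.
Joint ranges: [-3.1, 3.1], [-0.84, 2.19], [0.05, 2.79], [-1.13, 4.28], [0.06, 2.93], [-2.69, 2.69]. Speed limits (rad/s): [2.22, 2.22, 2.79, 3.14, 3.14, 3.14].

INTERFACE

Orientations are given as a unit quaternion [w, x, y, z].
In Python, from cell import sensors, get_image, camera_info, ticket, bot gives the robot as it stands.
- The arm moves only by the tool apply_moves, never from a script. Its argument "commands" is a list of rows, each an object with "dp": the shift along the tool's x, y, z in mm, a list of three; "delta_rot": the turn, a rotation vector about the tool's x, y, z in degrees, a list of three. In form: [{"dp": [x, y, z], "delta_rot": [wx, wy, wz]}, ...]. A call has 1 to 20 rows; each row is the pose to reach, as a shift and turn from the pose commanded when the call began, along the tool's axes at that moment; what a row does not reach only later rows make up. A row lasts 1/10 s, in which the tool goes at most 50 mm and 8.59 degrees, less where a joint would pass 70% of its speed; a pose out of reach is approached as far as the arm can. A call with a gripper value outside its range is refused whole. "hand" is the finger opening in mm, from 0 to 85.4, set as the call begins (left out, the last holds). The fingers move at their own pace and stop on an object; "newtons" is the grip in N (left out, the last holds). Time passes only in rows, so rows that repeat a pose let the fingers close. It gives the time, the measured TCP pose, the force and the opening at its end, in the units of the state.
- sensors.sense(): the state, without advancing time (a new reading comes with each control period).
- get_image(name): name is "scene" or "top" or "wrist"; returns the picture (384x512x3 uint8, red, green, blue); there is no depth.
- camera_info(name): a dict with "intrinsics" (3x3 intrinsics, pixels), "camera_from_world" (4x4, takes a point from world to camera coordinates); the wrist camera has in their place "T_tool_cam" (4x4, takes a point from camera to tool coordinates, whose origin is the TCP and whose axes are the tool frame's). Camera axes: x right, y up, looking along -z (the intrinsics and any distortion apply to the point x, -y, -z); pixel columns grow to the right and rows downward; lengths in m; the calibration is good to about 2 mm. The wrist camera is an equidistant fisheye: a pixel r from the principal point sees the ray r / f radians off the axis. A picture is of the moment at which its call begins: read the wrist's pose just before it. camera_info takes no time and is no camera call.
- ticket.job_done(): hands the job in, once; it reports no verdict.
The state is a dict: "t": time; "joint_positions": joint angles; "joint_velocities": joint speeds; "joint_efforts": joint torques, N m; "tool_pos": TCP position; "tcp_rot": TCP orientation; "wrist_force": force on the tool from outside, world axes, zero at the start; "wrist_torque": the same for the moment, N m; "opening": opening from 0.0 (shut) to 1.0 (fully open).
Only numpy, scipy, OpenCV 4.12 (cv2) and the standard library are available. Lean on these libraries where they do the work, as an engineer would, in place of code of your own. Each camera call takes 0.05 s, during which the arm holds its last target. There are 200 camera calls.

## Working session

There is one attempt and no reset: what is moved stays moved. The work goes in short steps, Python scripts to look and compute and a tool call to move; the robot and the scene stay as the last step left them, time stands still between calls to the robot, and variables do not carry over. Pictures are saved under pics/ and viewed, about 8 in all and at most 12, crops included, and the job is handed in when it is done.

Besides the shell and the picture viewer there is one more tool, called after ">>>" as name(argument=value, ...) on one line, values as JSON. apply_moves: Moves the arm, as the interface text tells. Its arguments: {"type":"object","properties":{"commands":{"type":"array","items":{"type":"object","properties":{"dp":{"type":"array","items":{"type":"number"}},"delta_rot":{"type":"array","items":{"type":"number"}}}}},"hand":{"type":"number"},"newtons":{"type":"number"}},"required":["commands"]}

```bash
mkdir -p pics; ls; python3 - <<'E'
from cell import sensors, get_image, camera_info
import cv2,numpy as np
np.set_printoptions(precision=4,suppress=True)
print(sensors.sense())
for n in("scene","top"):
    cv2.imwrite(f"pics/{n}0.png",get_image(n)[:,:,::-1]); print(n,camera_info(n))
print(camera_info("wrist"))
a=cv2.imread("pics/scene0.png");b=cv2.imread("pics/top0.png")
cv2.imwrite("pics/s0.png",cv2.resize(a,(800,600),interpolation=2));cv2.imwrite("pics/t0.png",cv2.resize(b,(800,600),interpolation=2))
E
```

```text
pics
{'t': 0.0, 'joint_positions': array([-1.2146,  0.4916,  1.5595,  0.    ,  1.0917, -0.1056]), 'joint_velocities': array([ 0.0009,  0.0007, -0.0004,  0.0007,  0.0008, -0.0002]), 'joint_efforts': array([  0.0027, -61.8443, -26.1592,   0.    ,   0.004 ,   0.    ]), 'tool_pos': array([ 0.2784, -0.5593,  0.2307]), 'tcp_rot': array([-0.0004,  0.8502, -0.5265, -0.0005]), 'wrist_force': array([-0.2437,  0.3566, -0.1983]), 'wrist_torque': array([ 0.0452, -0.0202,  0.0415]), 'opening': 1.0046802350021695}
scene {'intrinsics': array([[369.3541,   0.    , 256.6513],
       [  0.    , 369.3541, 191.8502],
       [  0.    ,   0.    ,   1.    ]]), 'camera_from_world': array([[ 0.289 ,  0.9572,  0.015 , -0.1652],
       [-0.6785,  0.1938,  0.7085,  0.3239],
       [ 0.6753, -0.215 ,  0.7055, -1.2024],
       [ 0.    ,  0.    ,  0.    ,  1.    ]])}
top {'intrinsics': array([[348.3722,   0.    , 254.8095],
       [  0.    , 348.3722, 189.9744],
       [  0.    ,   0.    ,   1.    ]]), 'camera_from_world': array([[-0.0094, -1.    , -0.0031, -0.0071],
       [ 0.9904, -0.0097,  0.138 , -0.5352],
       [-0.138 , -0.0018,  0.9904, -0.653 ],
       [ 0.    ,  0.    ,  0.    ,  1.    ]])}
{'intrinsics': array([[297.3186,   0.    , 258.9129],
       [  0.    , 297.3186, 195.4947],
       [  0.    ,   0.    ,   1.    ]]), 'T_tool_cam': array([[ 1.    , -0.0002,  0.0001,  0.0002],
       [-0.0002, -0.9483, -0.3175, -0.0824],
       [ 0.0001,  0.3175, -0.9483, -0.1416],
       [ 0.    ,  0.    ,  0.    ,  1.    ]])}
```

View pics/t0.png

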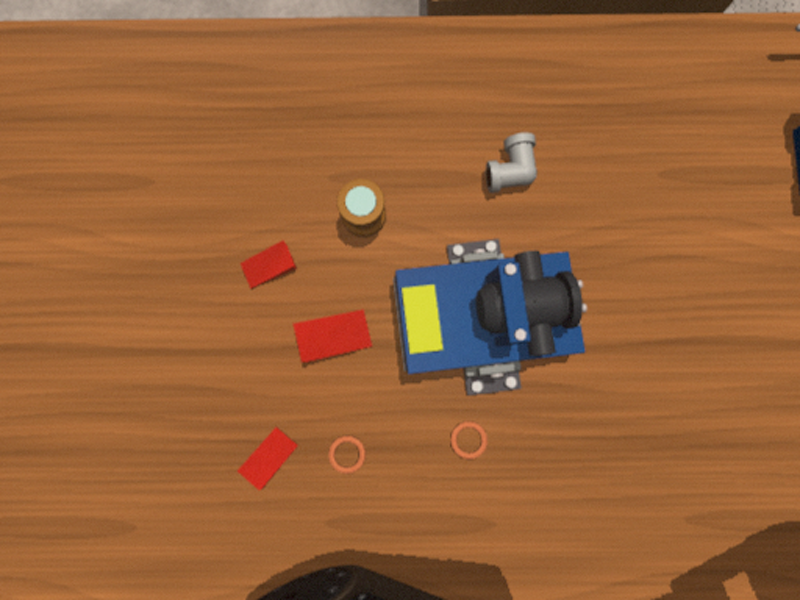

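View pics/s0.png

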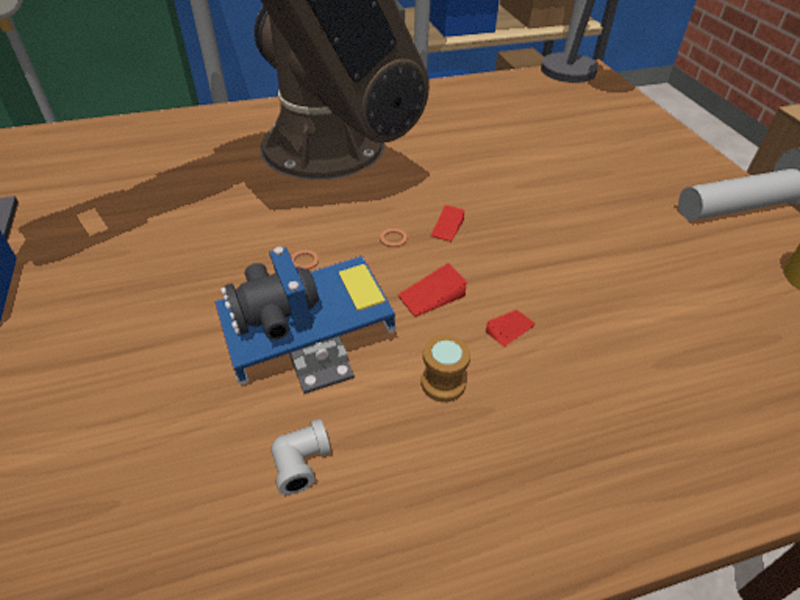

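Top view: three red blocks at (268,264), (333,336) and (268,458). Only the middle one looks about 90x50 mm; the others are smaller. The yellow pad is at (422,319). I'll confirm in an enlarged crop.

```bash
python3 - <<'E'
import cv2
a=cv2.imread("pics/top0.png")[150:250,180:380];cv2.imwrite("pics/c0.png",cv2.resize(a,(800,400),interpolation=2))
a=cv2.imread("pics/scene0.png")[150:250,130:330];cv2.imwrite("pics/c1.png",cv2.resize(a,(800,400),interpolation=2))
x=cv2.vconcat([cv2.resize(cv2.imread("pics/c0.png"),(600,300)),cv2.resize(cv2.imread("pics/c1.png"),(600,300))]);cv2.imwrite("pics/c.png",x)
E
```

```text
(no output)
```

View pics/c.png

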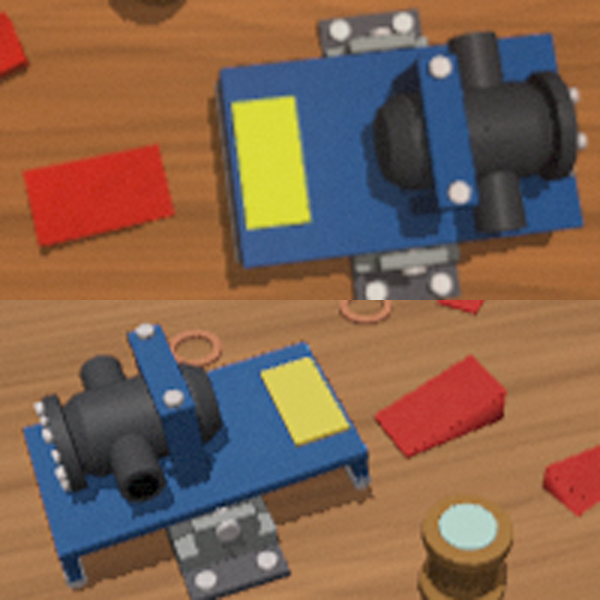

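The middle block's crop corners in the top view are heel (24,172)/(41,245) and toe (158,146)/(174,216). In the scene view its tall face points away from the cradle, so the toe already points the right way. The pad corners are (232,102), (296,96), (311,222) and (247,229).

```bash
cat > h.py <<'E'
import numpy as np
from cell import sensors, get_image, camera_info
from scipy.spatial.transform import Rotation as R
np.set_printoptions(precision=4,suppress=True)
def ray(n,u,v,z):
    c=camera_info(n);K=c["intrinsics"];M=c["camera_from_world"]
    d=np.array([(u-K[0,2])/K[0,0],-(v-K[1,2])/K[1,1],-1.]);d=M[:3,:3].T@d;o=-M[:3,:3].T@M[:3,3]
    return o+d*(z-o[2])/d[2]
def proj(n,p):
    c=camera_info(n);K=c["intrinsics"];M=c["camera_from_world"]
    q=M[:3,:3]@p+M[:3,3]; return K[0,2]+K[0,0]*q[0]/-q[2],K[1,2]-K[1,1]*q[1]/-q[2]
def tool():
    s=sensors.sense();q=s["tcp_rot"];return s["tool_pos"],R.from_quat([q[1],q[2],q[3],q[0]]).as_matrix(),s
E
python3 - <<'E'
from h import *
f=lambda u,v,z:ray("top",180+u/3,150+v/3,z)
h1,h2,t1,t2=f(24,172,.032),f(41,245,.032),f(158,146,.006),f(174,216,.006)
print("heel",h1,h2,"toe",t1,t2)
H=(h1+h2)/2;T=(t1+t2)/2;d=(T-H)[:2];print("W len",np.hypot(*d),"wid",np.hypot(*(h1-h2)),"dir",np.degrees(np.arctan2(d[1],d[0])),np.degrees(np.arctan2(*(h1-h2)[[1,0]])),np.degrees(np.arctan2(*(t1-t2)[[1,0]])),H,T)
p=[f(*a,.064) for a in((232,102),(296,96),(311,222),(247,229))];P=np.mean(p,0);print("pad",p,P)
e=(p[0]-p[3]+p[1]-p[2])[:2];e2=(p[1]-p[0]+p[2]-p[3])[:2];print(np.degrees(np.arctan2(e[1],e[0])),np.degrees(np.arctan2(e2[1],e2[0])),np.hypot(*e)/2,np.hypot(*e2)/2)
d1,d2=f(219,72,.061),f(243,266,.061);print("deck end",d1,d2,np.degrees(np.arctan2(*(d1-d2)[[1,0]])),np.hypot(*(d1-d2)))
p,M,s=tool();print(p,M)
for n,u,v in(("sight",361,205),("ra",347,455)):print(n,ray("top",u*.64,v*.64,.066 if n=="sight" else 0))
for u,v in((268,264),(268,458)):print(ray("top",u*.64,v*.64,.01))
# scene check
f=lambda u,v,z:ray("scene",130+u/3,150+(v-300)/3,z)
print("scene heel top",f(472,356,.032),f(505,396,.032),"toe bottom",f(376,420,.006),f(408,457,.003))
E
```

```text
heel [0.5024 0.1206 0.032 ] [0.4543 0.1086 0.032 ] toe [0.5218 0.0337 0.006 ] [0.4737 0.0228 0.006 ]Traceback (most recent call last):
  File "<stdin>", line 5, in <module>
TypeError: return arrays must be of ArrayType
```

```bash
python3 - <<'E'
from h import *
f=lambda u,v,z:ray("top",180+u/3,150+v/3,z)
n=np.linalg.norm
a=lambda d:np.degrees(np.arctan2(d[1],d[0]))
h1,h2,t1,t2=f(24,172,.032),f(41,245,.032),f(158,146,.006),f(174,216,.006)
H=(h1+h2)/2;T=(t1+t2)/2;d=(T-H)[:2];print("W len",n(d),"wid",n(h1-h2),"dir",a(d),a(h1-h2),a(t1-t2),H,T)
p=[f(*q,.064) for q in((232,102),(296,96),(311,222),(247,229))];P=np.mean(p,0);print("pad",P)
e=(p[0]-p[3]+p[1]-p[2])[:2];e2=(p[1]-p[0]+p[2]-p[3])[:2];print(a(e),a(e2),n(e)/2,n(e2)/2)
d1,d2=f(219,72,.061),f(243,266,.061);print("deck end",d1,d2,a(d1-d2),n(d1-d2))
p,M,s=tool();print(p,M)
for m,u,v in(("sight",361,205),("ra",347,455)):print(m,ray("top",u*.64,v*.64,.066 if m=="sight" else 0))
for u,v in((268,264),(268,458)):print(ray("top",u*.64,v*.64,.01))
f=lambda u,v,z:ray("scene",130+u/3,150+(v-300)/3,z)
print("scene heel top",f(472,356,.032),f(505,396,.032),"toe",f(376,420,.006),f(408,457,.003))
E
```

```text
W len 0.08849470468458358 wid 0.049502770322458936 dir -77.35628221632226 13.975900463625807 12.74037964057493 [0.4784 0.1146 0.032 ] [0.4977 0.0282 0.006 ]
pad [ 0.5045 -0.0417  0.064 ]
5.846964860295099 -84.74183575997107 0.08060542530469655 0.04059289538660683
deck end [ 0.5629 -0.0091  0.061 ] [ 0.4395 -0.0231  0.061 ] 6.444458321623747 0.12413792837629142
[ 0.2784 -0.5593  0.2308] [[ 0.4456 -0.8952 -0.0004]
 [-0.8952 -0.4456  0.0009]
 [-0.001  -0.0001 -1.    ]]
sight [0.6469 0.0328 0.066 ]
ra [0.3358 0.0554 0.    ]
[0.5847 0.1605 0.01  ]
[0.3344 0.1546 0.01  ]
scene heel top [0.4597 0.1108 0.032 ] [0.511  0.1193 0.032 ] toe [0.4837 0.0232 0.006 ] [0.5264 0.0361 0.003 ]
```

Measured geometry:
- The wedge runs along -77°, with its heel at about (0.481, 0.115).
- The cradle's -y axis is about -84°, and the rail centre is about (0.502, -0.022).
- The toe must travel about 75-110 mm.

I'll move to a standoff behind the heel with the fingers about 20 mm apart, which gives a two-point push.

>>> apply_moves(commands=[{"dp": [-60,-92,0],"delta_rot": [0,0,-8]},{"dp": [-120,-184,0],"delta_rot": [0,0,-16]},{"dp": [-180,-276,0],"delta_rot": [0,0,-24]},{"dp": [-240,-368,0],"delta_rot": [0,0,-32]},{"dp": [-240,-368,0],"delta_rot": [0,0,-40]},{"dp": [-240,-368,0],"delta_rot": [0,0,-48]},{"dp": [-240,-368,0],"delta_rot": [0,0,-52]},{"dp": [-240,-368,0],"delta_rot": [0,0,-52]},{"dp": [-556,-492,0],"delta_rot": [0,0,-60]},{"dp": [-556,-492,0],"delta_rot": [0,0,-68]},{"dp": [-556,-492,0],"delta_rot": [0,0,-76.5]},{"dp": [-556,-492,0],"delta_rot": [0,0,-76.5]},{"dp": [-556,-492,0],"delta_rot": [0,0,-76.5]},{"dp": [-556,-492,0],"delta_rot": [0,0,-76.5]},{"dp": [-556,-492,0],"delta_rot": [0,0,-76.5]},{"dp": [-556,-492,0],"delta_rot": [0,0,-76.5]},{"dp": [-556,-492,80],"delta_rot": [0,0,-76.5]},{"dp": [-556,-492,110],"delta_rot": [0,0,-76.5]},{"dp": [-556,-492,110],"delta_rot": [0,0,-76.5]},{"dp": [-556,-492,110],"delta_rot": [0,0,-76.5]}], hand=20, newtons=60)

```text
t: 2.1
tool_pos: [0.4709, 0.1573, 0.1205]
tcp_rot: [0.0, 0.994, 0.113, -0.002]
wrist_force: [-0.0, -0.9, 1.2]
opening: 0.231
```

```bash
python3 - <<'E'
from h import *
import cv2
p,M,s=tool();print(s["t"],p,M,s["wrist_force"],s["opening"])
a=get_image("top");b=get_image("wrist")
cv2.imwrite("pics/d.png",cv2.hconcat([cv2.resize(a[130:290,140:340],(400,320)),cv2.resize(b,(400,300))[:, :].copy() if 0 else cv2.resize(b,(400,320))])[:,:,::-1])
E
```

```text
2.1 [0.4709 0.1573 0.1205] [[ 0.9746  0.2241 -0.0033]
 [ 0.2241 -0.9746 -0.0007]
 [-0.0034 -0.     -1.    ]] [-0.0162 -0.8965  1.1781] 0.23141952000829966
```

View pics/d.png

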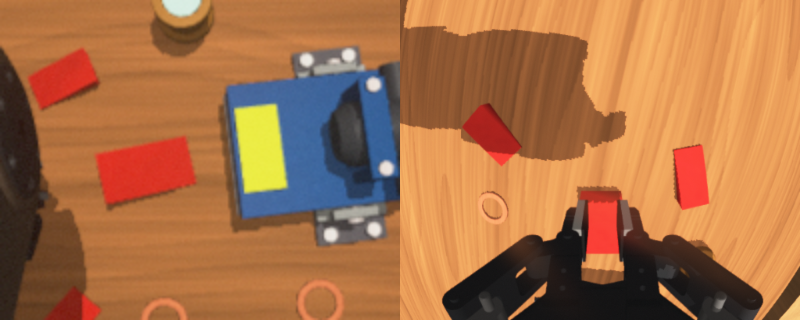

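The wrist view shows the heel squarely between the fingers, at columns 579-625 against finger tips at 575-632. I'll descend and approach.

>>> apply_moves(commands=[{"dp": [0,0,45]},{"dp": [0,0,90]},{"dp": [0,0,105]},{"dp": [0,0,111]},{"dp": [0,0,111]},{"dp": [0,10,111]},{"dp": [0,20,111]},{"dp": [0,24,111]},{"dp": [0,28,111]},{"dp": [0,32,111]},{"dp": [0,36,111]},{"dp": [0,40,111]},{"dp": [0,40,111]}])

```text
validation failed for argument at $.co...
```

>>> apply_moves(commands=[{"dp": [0,0,45],"delta_rot": [0,0,0]},{"dp": [0,0,90],"delta_rot": [0,0,0]},{"dp": [0,0,105],"delta_rot": [0,0,0]},{"dp": [0,0,111],"delta_rot": [0,0,0]},{"dp": [0,0,111],"delta_rot": [0,0,0]},{"dp": [0,10,111],"delta_rot": [0,0,0]},{"dp": [0,20,111],"delta_rot": [0,0,0]},{"dp": [0,24,111],"delta_rot": [0,0,0]},{"dp": [0,28,111],"delta_rot": [0,0,0]},{"dp": [0,32,111],"delta_rot": [0,0,0]},{"dp": [0,36,111],"delta_rot": [0,0,0]},{"dp": [0,40,111],"delta_rot": [0,0,0]},{"dp": [0,40,111],"delta_rot": [0,0,0]}])

```text
t: 3.5
tool_pos: [0.4803, 0.1181, 0.0102]
tcp_rot: [0.0, 0.994, 0.113, -0.0]
wrist_force: [0.4, 0.9, -0.3]
opening: 0.233
```

>>> apply_moves(commands=[{"dp": [0,4,0],"delta_rot": [0,0,0]},{"dp": [0,8,0],"delta_rot": [0,0,0]},{"dp": [0,12,0],"delta_rot": [0,0,0.5]},{"dp": [0,16,0],"delta_rot": [0,0,1]},{"dp": [0,20,0],"delta_rot": [0,0,2]},{"dp": [0,24,0],"delta_rot": [0,0,3]},{"dp": [0,28,0],"delta_rot": [0,0,4]},{"dp": [0,32,0],"delta_rot": [0,0,5]},{"dp": [0,36,0],"delta_rot": [0,0,6]},{"dp": [0,40,0],"delta_rot": [0,0,7]},{"dp": [0,40,0],"delta_rot": [0,0,7]}])

```text
t: 4.6
tool_pos: [0.4893, 0.079, 0.0103]
tcp_rot: [0.0, 0.999, 0.051, 0.0]
wrist_force: [1.0, 0.1, 0.3]
opening: 0.233
```

```bash
python3 - <<'E'
from h import *
import cv2
p,M,s=tool();print(s["t"],p,M,s["wrist_force"],s["opening"])
a=get_image("scene");b=get_image("top")
cv2.imwrite("pics/e.png",cv2.hconcat([cv2.resize(a[150:250,180:305],(400,320)),cv2.resize(b[150:250,180:305],(400,320))])[:,:,::-1])
E
```

```text
4.6 [0.4893 0.079  0.0103] [[ 0.9947  0.1025  0.0002]
 [ 0.1025 -0.9947 -0.0001]
 [ 0.0001  0.0001 -1.    ]] [1.0492 0.096  0.326 ] 0.23311034714720955
```

View pics/e.png

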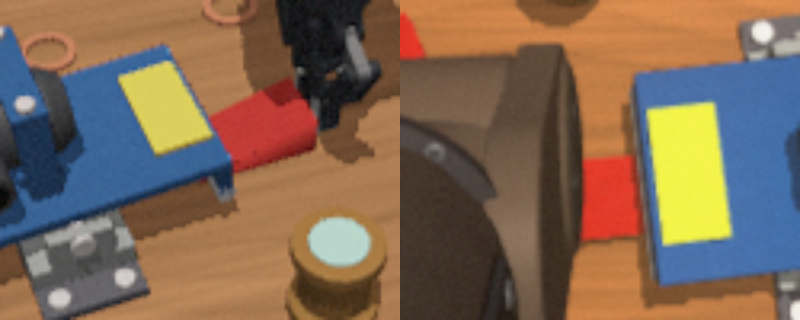

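The wedge is aligned with the cradle, with its toe at the deck edge and centred. I'll push on along the tool's y axis.

>>> apply_moves(commands=[{"dp": [0,4,0],"delta_rot": [0,0,0]},{"dp": [0,8,0],"delta_rot": [0,0,0]},{"dp": [0,12,0],"delta_rot": [0,0,0]},{"dp": [0,16,0],"delta_rot": [0,0,0]},{"dp": [0,20,0],"delta_rot": [0,0,0]},{"dp": [0,23,0],"delta_rot": [0,0,0]},{"dp": [0,25,0],"delta_rot": [0,0,0]},{"dp": [0,26,0],"delta_rot": [0,0,0]}])

```text
t: 5.5
tool_pos: [0.4919, 0.0534, 0.0103]
tcp_rot: [0.0, 0.999, 0.052, 0.0]
wrist_force: [-0.3, 1.2, 0.6]
opening: 0.232
```

>>> apply_moves(commands=[{"dp": [0,2,0],"delta_rot": [0,0,0]},{"dp": [0,4,0],"delta_rot": [0,0,0]},{"dp": [0,5,0],"delta_rot": [0,0,0]}])

```text
t: 5.8
tool_pos: [0.4924, 0.0485, 0.0103]
tcp_rot: [0.0, 0.999, 0.052, 0.0]
wrist_force: [-0.3, 1.3, 1.6]
opening: 0.23
```

>>> apply_moves(commands=[{"dp": [0,2,0],"delta_rot": [0,0,0]},{"dp": [0,4,0],"delta_rot": [0,0,0]},{"dp": [0,5,0],"delta_rot": [0,0,0]}])

```text
t: 6.1
tool_pos: [0.4929, 0.0435, 0.0103]
tcp_rot: [0.0, 0.999, 0.052, 0.0]
wrist_force: [-0.7, 1.2, 1.6]
opening: 0.233
```

>>> apply_moves(commands=[{"dp": [0,2,0],"delta_rot": [0,0,0]},{"dp": [0,4,0],"delta_rot": [0,0,0]}])

```text
t: 6.3
tool_pos: [0.4933, 0.0396, 0.0103]
tcp_rot: [0.0, 0.999, 0.052, -0.0]
wrist_force: [-0.8, 1.0, 0.8]
opening: 0.235
```

>>> apply_moves(commands=[{"dp": [0,2,0],"delta_rot": [0,0,0]},{"dp": [0,4,0],"delta_rot": [0,0,0]}])

```text
t: 6.5
tool_pos: [0.4938, 0.0355, 0.0103]
tcp_rot: [0.0, 0.999, 0.052, 0.0]
wrist_force: [0.2, 1.4, 1.5]
opening: 0.234
```

>>> apply_moves(commands=[{"dp": [0,2,0],"delta_rot": [0,0,0]},{"dp": [0,3,0],"delta_rot": [0,0,0]}])

```text
t: 6.7
tool_pos: [0.4941, 0.0325, 0.0103]
tcp_rot: [0.0, 0.999, 0.052, 0.0]
wrist_force: [0.1, 2.0, 1.0]
opening: 0.231
```

>>> apply_moves(commands=[{"dp": [0,1.5,0],"delta_rot": [0,0,0]},{"dp": [0,3,0],"delta_rot": [0,0,0]}])

```text
t: 6.9
tool_pos: [0.4941, 0.0312, 0.0103]
tcp_rot: [-0.001, 0.999, 0.052, -0.0]
wrist_force: [0.5, 36.1, 3.2]
opening: 0.232
```

>>> apply_moves(commands=[{"dp": [0,1.5,0],"delta_rot": [0,0,0]},{"dp": [0,3,0],"delta_rot": [0,0,0]}])

```text
t: 7.1
tool_pos: [0.4939, 0.0306, 0.0103]
tcp_rot: [-0.002, 0.999, 0.052, -0.001]
wrist_force: [1.2, 67.5, 3.9]
opening: 0.228
```

>>> apply_moves(commands=[{"dp": [0,1,0],"delta_rot": [0,0,0]},{"dp": [0,2,0],"delta_rot": [0,0,0]}])

```text
t: 7.3
tool_pos: [0.4938, 0.0303, 0.0103]
tcp_rot: [-0.002, 0.999, 0.052, -0.001]
wrist_force: [1.6, 80.6, 5.8]
opening: 0.238
```

It jammed firmly: the push climbed from 2 N to 80 N within about 2 mm. I'll back off, rise and look.

>>> apply_moves(commands=[{"dp": [0,-5,0],"delta_rot": [0,0,0]},{"dp": [0,-10,0],"delta_rot": [0,0,0]},{"dp": [0,-30,0],"delta_rot": [0,0,0]},{"dp": [0,-45,0],"delta_rot": [0,0,0]},{"dp": [0,-45,-45],"delta_rot": [0,0,0]},{"dp": [0,-45,-90],"delta_rot": [0,0,0]},{"dp": [0,-45,-120],"delta_rot": [0,0,0]},{"dp": [0,-45,-120],"delta_rot": [0,0,0]}], hand=0)

```text
t: 8.1
tool_pos: [0.4917, 0.0693, 0.1338]
tcp_rot: [0.0, 0.999, 0.052, 0.003]
wrist_force: [0.7, 0.2, -0.2]
opening: 0.0
```

```bash
python3 - <<'E'
from h import *
import cv2
p,M,s=tool();print(s["t"],p,M,s["wrist_force"],s["opening"])
a=get_image("scene");b=get_image("wrist")
cv2.imwrite("pics/f.png",cv2.hconcat([cv2.resize(a[150:250,180:305],(400,320)),cv2.resize(b[:,:],(400,320))])[:,:,::-1])
E
```

```text
8.1 [0.4917 0.0693 0.1338] [[ 0.9946  0.1036  0.0065]
 [ 0.1036 -0.9946 -0.0002]
 [ 0.0065  0.0009 -1.    ]] [ 0.6717  0.1901 -0.1838] 0.00012147449272827585
```

View pics/f.png

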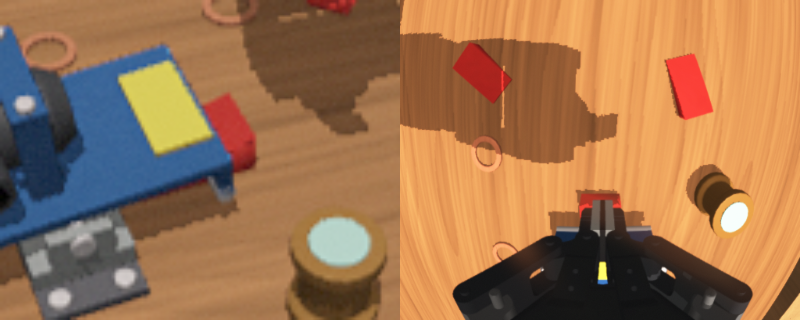

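The wedge sits under the rail, centred, with the heel showing at (232,133) in the scene crop. I'll move over the pad with the fingers shut.

>>> apply_moves(commands=[{"dp": [0.5,30,0],"delta_rot": [0,0,0]},{"dp": [1,60,0],"delta_rot": [0,0,0]},{"dp": [2,90,0],"delta_rot": [0,0,0]},{"dp": [2,108,0],"delta_rot": [0,0,0]},{"dp": [2,108,30],"delta_rot": [0,0,0]},{"dp": [2,108,55],"delta_rot": [0,0,0]},{"dp": [2,108,62],"delta_rot": [0,0,0]},{"dp": [2,108,64],"delta_rot": [0,0,0]},{"dp": [2,108,64],"delta_rot": [0,0,0]}])

```text
t: 9.1
tool_pos: [0.5019, -0.0379, 0.0669]
tcp_rot: [-0.0, 0.999, 0.052, -0.002]
wrist_force: [-11.3, -4.8, 25.1]
opening: -0.001
```

>>> apply_moves(commands=[{"dp": [0,0,0.5],"delta_rot": [0,0,0]},{"dp": [0,0,1],"delta_rot": [0,0,0]},{"dp": [0,0,1.5],"delta_rot": [0,0,0]},{"dp": [0,0,2],"delta_rot": [0,0,0]}])

```text
t: 9.5
tool_pos: [0.5019, -0.0379, 0.0666]
tcp_rot: [0.0, 0.999, 0.052, -0.001]
wrist_force: [-19.0, -3.9, 60.3]
opening: 0.003
```

>>> apply_moves(commands=[{"dp": [0,0,0.5],"delta_rot": [0,0,0]},{"dp": [0,0,1],"delta_rot": [0,0,0]}])

```text
t: 9.7
tool_pos: [0.502, -0.038, 0.0665]
tcp_rot: [0.0, 0.999, 0.052, -0.001]
wrist_force: [-23.6, -3.4, 73.8]
opening: -0.005
```

The pad held: 0.4 mm of give from 25 to 74 N. That was harder than needed, so I'll ease to 10-20 N and hold.

>>> apply_moves(commands=[{"dp": [0,0,-1.5],"delta_rot": [0,0,0]},{"dp": [0,0,-2.8],"delta_rot": [0,0,0]},{"dp": [0,0,-2.8],"delta_rot": [0,0,0]},{"dp": [0,0,-2.8],"delta_rot": [0,0,0]}])

```text
t: 10.1
tool_pos: [0.502, -0.0379, 0.0669]
tcp_rot: [-0.0, 0.999, 0.052, -0.001]
wrist_force: [-10.9, -2.1, 27.9]
opening: -0.002
```

>>> apply_moves(commands=[{"dp": [0,0,0],"delta_rot": [0,0,0]},{"dp": [0,0,0],"delta_rot": [0,0,0]},{"dp": [0,0,0],"delta_rot": [0,0,0]},{"dp": [0,0,0],"delta_rot": [0,0,0]},{"dp": [0,0,0],"delta_rot": [0,0,0]},{"dp": [0,0,0],"delta_rot": [0,0,0]}])

```text
t: 10.7
tool_pos: [0.502, -0.0379, 0.0669]
tcp_rot: [-0.0, 0.999, 0.052, -0.001]
wrist_force: [-10.4, -4.6, 27.2]
opening: -0.0
```

>>> apply_moves(commands=[{"dp": [0,0,-3],"delta_rot": [0,0,0]},{"dp": [0,0,-10],"delta_rot": [0,0,0]},{"dp": [0,0,-50],"delta_rot": [0,0,0]},{"dp": [0,0,-100],"delta_rot": [0,0,0]},{"dp": [0,-50,-120],"delta_rot": [0,0,0]},{"dp": [-50,-100,-130],"delta_rot": [0,0,0]},{"dp": [-70,-140,-130],"delta_rot": [0,0,0]},{"dp": [-70,-180,-130],"delta_rot": [0,0,0]},{"dp": [-70,-200,-130],"delta_rot": [0,0,0]},{"dp": [-70,-200,-130],"delta_rot": [0,0,0]}])

```text
t: 11.7
tool_pos: [0.4122, 0.1564, 0.1962]
tcp_rot: [-0.0, 0.999, 0.054, -0.0]
wrist_force: [-0.7, -0.2, -0.9]
opening: 0.002
```

```bash
python3 - <<'E'
from h import *
import cv2
p,M,s=tool();print(s["t"],p,s["wrist_force"])
a=get_image("scene");b=get_image("top")
cv2.imwrite("pics/g.png",cv2.hconcat([cv2.resize(a[150:250,180:305],(400,320)),cv2.resize(b[150:250,180:305],(400,320))])[:,:,::-1])
E
```

```text
11.7 [0.4122 0.1564 0.1962] [-0.7053 -0.1826 -0.9185]
```

View pics/g.png

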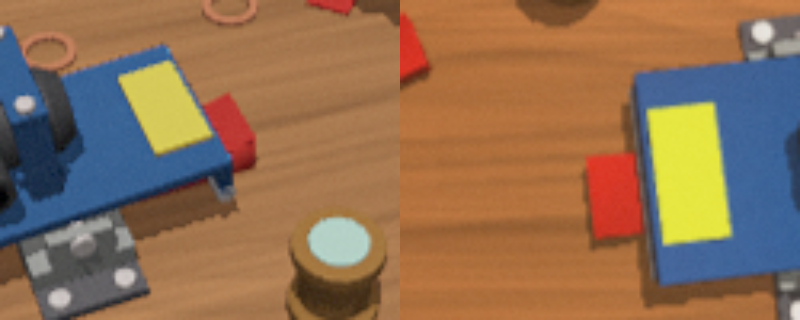

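The wedge has not moved since the press, with heel corners at (588,157) and (594,240) in the top crop. I'll compute its position and hand in if it agrees.

```bash
python3 - <<'E'
from h import *
from cell import ticket
H=ray("top",180+191/3.2,150+198.5/3.2,.032)-np.array([.5045,-.0417,0])
ys=-.1045*H[0]+.9945*H[1]+.084; xs=.9945*H[0]+.1045*H[1]
print("heel stand x,y",xs,ys,"toe y",ys-.09)
if ys-.09<.08 and abs(xs)<.03: print(ticket.job_done())
E
```

```text
heel stand x,y -0.006116684010093206 0.14474499442631206 toe y 0.05474499442631206
the job is handed in; nothing more can be done
None
```

The wedge is jammed under the cradle's raised end, the press on the yellow pad held, and the job is handed in at about 12 s. No verdict came back.

- **Wedge:** I pushed the 90 x 50 mm wedge (the middle of the three red blocks) along the bench with two fingertips on its heel, turning it about 7° to line up with the cradle. It slid at 1–2 N, then jammed. I kept stepping and the push reached about 80 N, far more than the 6 N jam mark needed.
- **Press on the pad:** With shut fingers I pressed at 25 to 74 N, also harder than intended because the pad sat about 3 mm higher than I had assumed. It moved only about 0.4 mm. I then held about 27 N for over half a second with no movement. The press also showed up to 24 N of sideways force at the wrist, which I did not look into.
- **Last check:** In the final pictures the wedge had not moved after the press. I measured its toe at about y = 55 mm in the stand frame (about 49 mm past the rail) and its heel 6 mm off centre. The sight glass and the one ring in the last crop looked unmoved. The elbow and the second ring were outside it, but the arm never went near them.
- **Not measured:** I did not measure the gap between the wedge's slope and the rail, or the cradle angle. I infer both from the jam and the unyielding press.

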